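Slip the open drip collar round the tap pipe

TASK

Fit the drip collar to the swan-neck tap: take the open, C-shaped white collar (not the closed ring trivet) by its black grip, slide it sideways so that the tap's upright pipe passes through its gap, and leave it lying flat on the counter with the pipe roughly in the middle of the ring.

Things in the scene. Friction and masses are not known exactly. Their poses are not given: they have to be found in the camera images.
- collar_ring (a point): Drip collar, loose, 0.16 kg: flat white C-shaped ring, outer diameter 110 mm, hole 64 mm, 8 mm thick plus low edge beads (12 mm in all). The point is the hole's centre, 4 mm above the underside. x points out through the gap, 48 mm wide at the hole, 88 outside; z up. On the -x side a tongue 30 mm wide carries the black grip. The closed ring with the same grip nearby is not wanted.
- collar_grip (a point): Centre of the collar's upright black grip block, 44 mm long (along the collar's x), 16 mm wide (along y: pinch it here from above), from 6 to 46 mm above the collar's underside. It lies 105 mm behind the ring's centre (-x) and 26 mm above the underside. Same axes as collar_ring.
- tap_foot (a point): Foot of the fixed steel swan-neck tap, on its pipe's axis at counter height. Pipe 26 mm in diameter, straight up to 200 mm, then bends over (top 275 mm). x is the way the spout reaches (120 mm), roughly away from the robot; below it a basin 50 mm high, 190 wide, begins 80 mm from the axis. Behind the pipe the counter is clear. The straight post with a ball on top is a roll stand.
Not all that is in view belongs to the job. Leave any pink or yellow look-alike of the part that bears collar_ring alone.

How it is judged:
At the end, for the whole second after the job is handed in: The collar lies flat on the counter (within 5 mm of it and 0.1 rad of level) with the tap's pipe inside its ring, the pipe's axis within 20 mm of the ring's centre (horizontal distance between collar_ring and tap_foot below 0.02 m and height (world z) of collar_ring below 0.009 m and angle between collar_ring's own z axis and vertical below 0.1 rad); the robot touches nothing.
It also fails if it takes over 40 s, if anything falls off the work surface, if the arm or the gripper's body presses on something with over 40 N, if the wrist force passes 120 N, or if a joint passes its speed limit or range.

ROBOT

A 6-joint arm with a two-finger parallel gripper is mounted at the origin on the work surface. World frame = base frame: x ahead of the robot, y to its left, z up, the work surface at z = 0. Lengths are in m, angles in rad, forces in N, time in s.
With the tool pointing down it reaches from about 0.35 to 0.975 m from the base axis. Payload 4.9 kg.
Tool frame: the origin (TCP) lies at the very end of the fingers, on their centre line; the grasp point (between the pads) lies 19 mm behind it; z points along the fingers, y is the line along which they close (so a half turn about z gives the same grasp; the last joint's range is limited). The gripper opens to 85 mm and grips with 20 to 120 N. Pads are 22 mm wide; open, the fingers measure 114 mm over their backs; the gripper's body (76 mm by 85 mm) begins 54 mm behind the grasp point. The pads swing forward as they close: fully open they stand 13 mm farther back than shut.
Start: joints at [-1.338, 0.053, 1.613, -0, 1.476, -0.119], TCP at [0.215, -0.587, 0.231] pointing down, gripper open.
Joint ranges: [-3.01, 3.01], [-1.01, 2.22], [0.06, 2.58], [-1.02, 4.17], [0.09, 2.62], [-3.14, 3.14]. Speed limits (rad/s): [2.57, 2.57, 3.14, 3.14, 3.14, 3.14].

INTERFACE

Orientations are given as a rotation vector (axis times angle).
In Python, from station import ctrl gives the robot as it stands.
- The arm moves only by the tool jog_arm, never from a script. Its argument "plan" is a list of rows, each a list of 7 numbers: the shift along the tool's x, y, z in units of 0.02 m (1.0 is 0.02 m), then the turn, a rotation vector about the tool's x, y, z in units of 45 degrees (1.0 is 45 degrees), then the opening, from -1 (shut) to 1 (fully open). A call has 1 to 8 rows; each row shifts and turns the commanded pose from where the row before left it, along the tool's axes as they then stand; what a row does not reach is not made up. A row lasts 1/10 s, in which the tool goes at most 50 mm and 8.59 degrees, less where a joint would pass 70% of its speed; a pose out of reach is approached as far as the arm can. A call with a number of a shift or a turn outside -1 to 1 is refused whole. A call with a gripper value outside its range is refused whole. The fingers move at their own pace and stop on an object; "grip_force" is the grip in N (left out, the last holds). Time passes only in rows, so rows that do not move let the fingers close. It gives the time, the measured TCP pose, the force, the opening and the grip force at its end, in the units of the state.
- ctrl.get_obs(): the state, without advancing time (a new reading comes with each control period).
- ctrl.get_image(name): name is "scene" or "top"; returns (picture, depth): 400x640x3 uint8, red, green, blue; 400x640 float32, m along the optical axis (not along the pixel's ray), 0 where there is no reading.
- ctrl.camera_info(name): a dict with "camera_matrix" (3x3 intrinsics, pixels), "rvec" (rotation vector, rad) and "tvec" (3), from world to camera coordinates, as OpenCV has them. Camera axes: x right, y down, z forward; pixel columns grow to the right and rows downward; lengths in m; the calibration is good to about 2 mm. A picture is of the moment at which its call begins. camera_info takes no time and is no camera call.
- ctrl.finish_job(): hands the job in; it is judged then, once.
The state is a dict: "t": time; "q": joint angles; "dq": joint speeds; "effort": joint torques, N m; "tool_pos": TCP position; "tool_rot": TCP orientation; "contact_force": force on the tool from outside, world axes, zero at the start; "wrist_torque": the same for the moment, N m; "opening": finger opening in m; "grip_force": force on a finger pad.
Only numpy, scipy, OpenCV 4.12 (cv2) and the standard library are available. Lean on these libraries where they do the work, as an engineer would, in place of code of your own. Each camera call takes 0.05 s, during which the arm holds its last target. There are 200 camera calls.

## Working session

There is one attempt and no reset: what is moved stays moved. The work goes in short steps, Python scripts to look and compute and a tool call to move; the robot and the scene stay as the last step left them, time stands still between calls to the robot, and variables do not carry over. Pictures are saved under pics/ and viewed, at most 10 in all, crops included, and the job is handed in when it is done.

Besides the shell and the picture viewer there is one more tool, called after "Call:" by a JSON object that holds its "api" and its "payload", one argument or row to a line. jog_arm: Moves the arm, as the interface text tells. Shifts and turns lie within -1 to 1; 1 stands for 0.02 m of shift or 45 degrees of turn. Its arguments: {"type":"object","properties":{"plan":{"type":"array"},"grip_force":{"type":"number"}},"required":["plan"]}

```bash
mkdir -p pics
cat > h.py <<'E'
import numpy as np, cv2
from station import ctrl
def cam(n):
    c=ctrl.camera_info(n); K=np.array(c["camera_matrix"],float); R=cv2.Rodrigues(np.array(c["rvec"],float))[0]; t=np.array(c["tvec"],float).ravel(); return K,R,t
def ray(n,uv,z):
    K,R,t=cam(n); uv=np.atleast_2d(uv).astype(float)
    d=(np.linalg.inv(K)@np.c_[uv,np.ones(len(uv))].T).T@R; o=-R.T@t
    return o+d*((z-o[2])/d[:,2])[:,None]
def cloud(n,D):
    K,R,t=cam(n); v,u=np.mgrid[:D.shape[0],:D.shape[1]]
    p=np.stack([(u-K[0,2])/K[0,0]*D,(v-K[1,2])/K[1,1]*D,D],-1); return (p-t)@R
E
python3 - <<'E'
from h import *
for n in("scene","top"):
    I,D=ctrl.get_image(n); np.savez(n+"0.npz",I=I,D=D); cv2.imwrite(f"pics/{n}0.png",I[...,::-1]); K,R,t=cam(n); print(n,-R.T@t,K[0,0])
E
```

```text
scene [ 1.06613797 -0.40797086  0.66672653] 389.4607187312337
top [ 0.4996706  -0.02203885  0.95798767] 416.6529201822875
```

View pics/scene0.png

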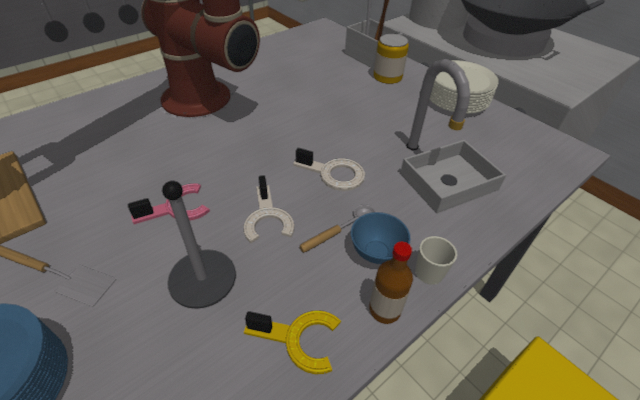

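View pics/top0.png

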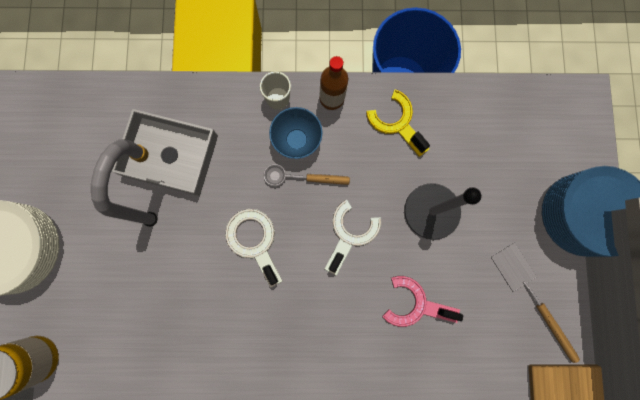

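The scene view shows the tap at about (413,145), the white C collar at (268,220) with its grip at (263,187), and the closed ring at (343,173). In the top view the tap foot is near (151,219), the C ring near (356,222) with its gap up and to the right, and the grip near (337,262).

Run:
```python
from h import *
d=np.load("top0.npz"); I=d["I"].astype(int); P=cloud("top",d["D"])
print("table z",np.median(P[300:380,100:350,2]))
def box(m,x0,y0,x1,y1):
    k=np.zeros_like(m); k[y0:y1,x0:x1]=m[y0:y1,x0:x1]; return k
mn,mx=I.min(2),I.max(2)
w=box((mn>165)&(mx-mn<30),320,190,390,285)
bl=box(mx<50,318,235,360,285)
print("white",w.sum(),"black",bl.sum())
v,u=np.nonzero(w); p=ray("top",np.c_[u,v],0.010)
# ring: circle fit to outer edge via hull, excluding tongue
top=bl&(P[...,2]>0.035)
g=P[top]; print("grip top n",top.sum(),"median",np.median(g,0)); 
vv,uu=np.nonzero(top); r=cv2.minAreaRect(ray("top",np.c_[uu,vv],0.046)[:,:2].astype(np.float32)*1000); print("grip rect",r)
gc=np.array(r[0])/1000
q=p[:,:2]; q=q[np.linalg.norm(q-gc,axis=1)>0.055]
(c,rad)=cv2.minEnclosingCircle((q*1000).astype(np.float32)); c=np.array(c)/1000
print("ring c",c,"rad mm",rad,"grip-ring",np.linalg.norm(c-gc),"yaw",np.degrees(np.arctan2(*(c-gc)[::-1])))
# tap from cloud in both views
for n,b in(("top",(80,120,175,240)),("scene",(395,50,480,160))):
    d=np.load(n+"0.npz"); Q=cloud(n,d["D"]); Q=Q[b[1]:b[3],b[0]:b[2]].reshape(-1,3)
    for lo,hi in((.03,.08),(.08,.13),(.13,.19),(.2,.24),(.255,.29)):
        s=Q[(Q[:,2]>lo)&(Q[:,2]<hi)&(Q[:,1]>.2)]
        if n=="scene": s=s[s[:,0]<.75]
        if len(s): print(n,lo,len(s),s.min(0).round(3),s.max(0).round(3),np.median(s,0).round(3))
```

```text
table z -0.0012439563248187874
white 1015 black 117
grip top n 117 median [ 0.48879414 -0.07578483  0.04461775]
grip rect ((488.4364013671875, -75.62196350097656), (13.515338897705078, 39.51396560668945), 63.03457260131836)
ring c [ 0.58218561 -0.12568204] rad mm 53.97124099731445 grip-ring 0.10627758334455051 yaw -28.10126472123926
top 0.03 528 [0.573 0.281 0.03 ] [0.811 0.422 0.079] [0.682 0.376 0.047]
top 0.08 130 [0.573 0.336 0.08 ] [0.598 0.35  0.13 ] [0.583 0.339 0.105]
top 0.13 401 [0.573 0.304 0.13 ] [0.718 0.351 0.19 ] [0.687 0.326 0.163]
top 0.2 403 [0.574 0.307 0.2  ] [0.713 0.359 0.24 ] [0.595 0.335 0.226]
top 0.255 717 [0.599 0.315 0.255] [0.687 0.352 0.274] [0.642 0.331 0.265]
scene 0.03 1464 [0.319 0.236 0.03 ] [0.75  0.723 0.08 ] [0.598 0.538 0.051]
scene 0.08 1058 [0.318 0.333 0.08 ] [0.609 0.739 0.13 ] [0.515 0.592 0.083]
scene 0.13 477 [0.575 0.302 0.13 ] [0.72  0.356 0.19 ] [0.69  0.328 0.166]
scene 0.2 404 [0.578 0.304 0.2  ] [0.717 0.352 0.24 ] [0.697 0.317 0.221]
scene 0.255 373 [0.598 0.312 0.255] [0.695 0.343 0.277] [0.654 0.325 0.265]
```

Run:
```python
from h import *
from scipy.optimize import least_squares
o=ctrl.get_obs(); print(o["t"],o["tool_pos"],o["opening"]); R=cv2.Rodrigues(np.array(o["tool_rot"]))[0]; print(R.round(3))
A=[]
for n,b in(("top",(80,120,175,240)),("scene",(395,50,480,160))):
    d=np.load(n+"0.npz"); Q=cloud(n,d["D"])[b[1]:b[3],b[0]:b[2]].reshape(-1,3)
    s=Q[(Q[:,2]>.03)&(Q[:,2]<.18)&(abs(Q[:,0]-.586)<.035)&(abs(Q[:,1]-.345)<.035)]; A.append(s)
    f=least_squares(lambda c:np.hypot(*(s[:,:2]-c).T)-.013,[.586,.345],loss="soft_l1",f_scale=.002); print(n,len(s),f.x,np.abs(f.fun).mean())
s=np.vstack(A); f=least_squares(lambda c:np.hypot(*(s[:,:2]-c).T)-.013,[.586,.345],loss="soft_l1",f_scale=.002); print("both",f.x)
a=np.array(f.x)
for n,p in(("top",(137,150)),("scene",(460,100))): pass
d=np.load("top0.npz"); P=cloud("top",d["D"]); s=P[100:260,80:230].reshape(-1,3); s=s[(s[:,2]>.15)&(s[:,2]<.29)&(s[:,0]>.65)]; e=s[:,:2].mean(0)-a; print("spout yaw",np.degrees(np.arctan2(e[1],e[0])),e)
print("trivet",ray("top",[(250,234)],.01),ray("top",[(268,272)],.046),"post",ray("top",[(433,212)],0))
```

```text
0.1 [ 0.21522695 -0.58616014  0.23016014] 0.08556862333323711
[[ 0.939  0.345 -0.   ]
 [ 0.345 -0.939  0.002]
 [ 0.    -0.002 -1.   ]]
top 398 [0.58606443 0.35024724] 0.0003631506813448299
scene 525 [0.58709004 0.34950827] 0.000968365767599029
both [0.58674707 0.34980688]
spout yaw -18.036929811448488 [ 0.09732491 -0.03169215]
trivet [[0.55062592 0.11686189 0.01      ]] [[0.46713915 0.070862   0.046     ]] post [[ 0.60332109 -0.30383868  0.        ]]
```

Call:
{"api": "jog_arm", "payload": {
  "plan": [
    [0.98,-0.87,0,0,0,0,1],
    [0.98,-0.87,0,0,0,0,1],
    [0.98,-0.87,0,0,0,0,1],
    [0.98,-0.87,0,0,0,0,1],
    [0.98,-0.87,0,0,0,0,1],
    [0.98,-0.87,0,0,0,0,1],
    [0.98,-0.87,0,0,0,0,1],
    [0.98,-0.87,0,0,0,0,1]
  ]
}}

```text
t: 0.9
tool_pos: [0.3148, -0.4007, 0.2307]
tool_rot: [-3.092, -0.549, 0.0]
contact_force: [0.7, -0.5, -0.8]
opening: 0.0854
grip_force: 0.0
```

Call:
{"api": "jog_arm", "payload": {
  "plan": [
    [0.98,-0.87,0,0,0,0,1],
    [0.98,-0.87,0,0,0,0,1],
    [0.98,-0.87,0,0,0,0,1],
    [0.98,-0.87,0,0,0,0,1],
    [0.98,-0.87,0,0,0,0,1],
    [0.98,-0.87,0,0,0,0,1],
    [0.98,-0.87,0,0,0,0,1],
    [0.98,-0.87,0,0,0,0,1]
  ]
}}

```text
t: 1.7
tool_pos: [0.4139, -0.2161, 0.2308]
tool_rot: [-3.093, -0.55, 0.001]
contact_force: [0.8, -0.1, 0.1]
opening: 0.0853
grip_force: 0.0
```

Call:
{"api": "jog_arm", "payload": {
  "plan": [
    [0,0,0,0,0,0.18,1],
    [0,0,0,0,0,0.18,1],
    [0,0,0,0,0,0.18,1],
    [0,0,0,0,0,0.18,1],
    [0,0,0,0,0,0.18,1],
    [0,0,0,0,0,0.16,1],
    [0,0,0,0,0,0,1],
    [0,0,0,0,0,0,1]
  ]
}}

```text
t: 2.5
tool_pos: [0.4136, -0.2171, 0.2309]
tool_rot: [-3.052, 0.744, 0.001]
contact_force: [-0.9, -0.0, 0.3]
opening: 0.0851
grip_force: 0.0
```

Call:
{"api": "jog_arm", "payload": {
  "plan": [
    [0.01,-1,0.5,0,0,0,1],
    [0.01,-1,0.5,0,0,0,1],
    [0.01,-1,0.5,0,0,0,1],
    [0.01,-1,0.5,0,0,0,1],
    [0.01,-1,0.7,0,0,0,1],
    [0.01,-1,0.7,0,0,0,1],
    [0.01,-1,0.7,0,0,0,1],
    [0,-1,0.7,0,0,0,1]
  ]
}}

```text
t: 3.3
tool_pos: [0.4893, -0.0753, 0.1347]
tool_rot: [3.052, -0.744, 0.0]
contact_force: [-0.3, -0.5, -1.5]
opening: 0.0857
grip_force: 0.0
```

Run:
```python
from h import *
print(ctrl.get_obs()["tool_pos"])
I,D=ctrl.get_image("scene"); I2,_=ctrl.get_image("top")
cv2.imwrite("pics/s1.png",np.hstack([cv2.resize(I[120:270,190:340],(400,400)),cv2.resize(I2[170:320,280:430],(400,400))])[...,::-1])
```

```text
[ 0.48931423 -0.07526869  0.13467835]
```

View pics/s1.png

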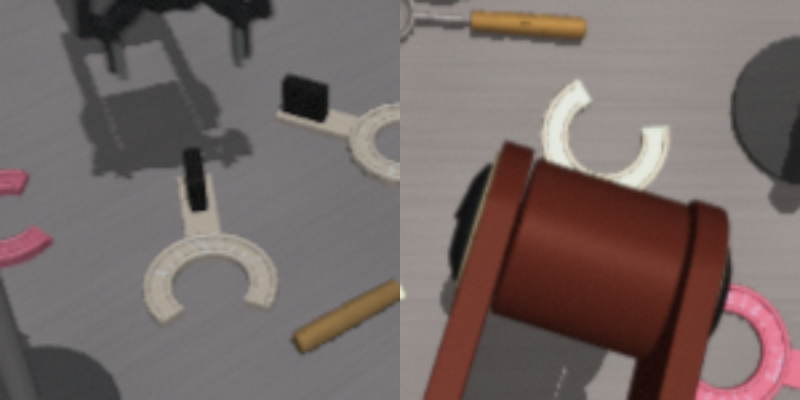

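The close view shows the open fingers straddling the grip, which is at about (195,180) in the left panel. They are aligned, so I'll descend and grip.

Call:
{"api": "jog_arm", "payload": {
  "plan": [
    [0,0,1,0,0,0,1],
    [0,0,1,0,0,0,1],
    [0,0,1,0,0,0,1],
    [0,0,1,0,0,0,1],
    [0,0,0.8,0,0,0,1],
    [0,0,0.7,0,0,0,1],
    [0,0,0.4,0,0,0,1],
    [0,0,0,0,0,0,1]
  ],
  "grip_force": 60
}}

```text
t: 4.2
tool_pos: [0.4883, -0.0762, 0.0164]
tool_rot: [-3.051, 0.748, 0.003]
contact_force: [-0.3, 0.3, -0.0]
opening: 0.0854
grip_force: 0.0
```

Call:
{"api": "jog_arm", "payload": {
  "plan": [
    [0,0,0,0,0,0,-1],
    [0,0,0,0,0,0,-1],
    [0,0,0,0,0,0,-1],
    [0,0,0,0,0,0,-1],
    [0,0,0,0,0,0,-1],
    [0,0,0,0,0,0,-1],
    [0,0,0,0,0,0,-1],
    [0,0,0,0,0,0,-1]
  ],
  "grip_force": 60
}}

```text
t: 5.0
tool_pos: [0.4895, -0.0762, 0.0179]
tool_rot: [3.051, -0.748, 0.001]
contact_force: [-0.9, 0.0, 4.4]
opening: 0.0151
grip_force: 59.1
```

Call:
{"api": "jog_arm", "payload": {
  "plan": [
    [0,0,-0.4,0,0,0,-1],
    [0,0,-0.8,0,0,0,-1],
    [0,0,-1,0,0,0,-1],
    [0,0,-1,0,0,-0.15,-1],
    [0,0,-1,0,0,-0.16,-1],
    [0,0,-0.8,0,0,-0.15,-1],
    [0,0,0,0,0,-0.15,-1],
    [0,0,0,0,0,0,-1]
  ]
}}

```text
t: 5.8
tool_pos: [0.4888, -0.076, 0.1176]
tool_rot: [3.141, -0.003, 0.0]
contact_force: [0.3, -0.0, -1.7]
opening: 0.0149
grip_force: 58.5
```

Call:
{"api": "jog_arm", "payload": {
  "plan": [
    [-0.24,-0.5,0,0,0,0,-1],
    [-0.24,-1,0,0,0,0,-1],
    [-0.24,-1,0,0,0,0,-1],
    [-0.24,-1,0,0,0,0,-1],
    [-0.24,-1,0,0,0,0,-1],
    [-0.24,-1,0,0,0,0,-1],
    [-0.24,-1,0,0,0,0,-1],
    [-0.24,-1,0,0,0,0,-1]
  ]
}}

```text
t: 6.6
tool_pos: [0.4493, 0.0753, 0.1162]
tool_rot: [-3.141, 0.006, 0.004]
contact_force: [0.1, 1.0, -1.9]
opening: 0.0151
grip_force: 58.6
```

Call:
{"api": "jog_arm", "payload": {
  "plan": [
    [-0.24,-1,0,0,0,0,-1],
    [-0.24,-1,0,0,0,0,-1],
    [-0.24,-1,0,0,0,0,-1],
    [-0.24,-1,0,0,0,0,-1],
    [-0.24,-1,0,0,0,0,-1],
    [-0.24,-1,0,0,0,0,-1],
    [-0.24,-1,0,0,0,0,-1],
    [-0.24,-1,0,0,0,0,-1]
  ]
}}

```text
t: 7.4
tool_pos: [0.411, 0.2349, 0.1162]
tool_rot: [3.141, -0.005, -0.004]
contact_force: [0.4, 0.0, -1.2]
opening: 0.0149
grip_force: 58.6
```

Call:
{"api": "jog_arm", "payload": {
  "plan": [
    [-0.2,-1,0,0,0,0,-1],
    [-0.2,-1,0,0,0,0,-1],
    [-0.2,-1,0,0,0,0,-1],
    [-0.2,-1,0,0,0,0,-1],
    [-0.2,-1,0,0,0,0,-1],
    [-0.2,-0.75,0,0,0,0,-1],
    [0,0,0,0,0,0,-1],
    [0,0,0,0,0,0,-1]
  ]
}}

```text
t: 8.2
tool_pos: [0.3883, 0.3488, 0.1168]
tool_rot: [3.14, -0.002, -0.001]
contact_force: [0.6, -0.7, -1.3]
opening: 0.0152
grip_force: 58.7
```

Call:
{"api": "jog_arm", "payload": {
  "plan": [
    [0,0,0.6,0,0,0,-1],
    [0,0,0.8,0,0,0,-1],
    [0,0,0.8,0,0,0,-1],
    [0,0,0.8,0,0,0,-1],
    [0,0,0.8,0,0,0,-1],
    [0,0,0.5,0,0,0,-1],
    [0,0,0,0,0,0,-1],
    [0,0,0,0,0,0,-1]
  ]
}}

```text
t: 9.0
tool_pos: [0.3891, 0.3488, 0.0313]
tool_rot: [3.141, -0.004, -0.0]
contact_force: [0.3, 0.6, -1.1]
opening: 0.0151
grip_force: 58.7
```

Run:
```python
from h import *
o=ctrl.get_obs(); print(o["tool_pos"],cv2.Rodrigues(np.array(o["tool_rot"]))[0].round(3).tolist())
I,D=ctrl.get_image("scene"); I2,D2=ctrl.get_image("top"); np.savez("s2.npz",I=I,D=D,I2=I2,D2=D2)
cv2.imwrite("pics/s2.png",np.hstack([cv2.resize(I[40:200,310:470],(400,400)),cv2.resize(I2[150:310,90:250],(400,400))])[...,::-1])
```

```text
[0.38911597 0.34880589 0.03127102] [[1.0, -0.002, -0.0], [-0.002, -1.0, -0.0], [-0.0, 0.0, -1.0]]
```

View pics/s2.png

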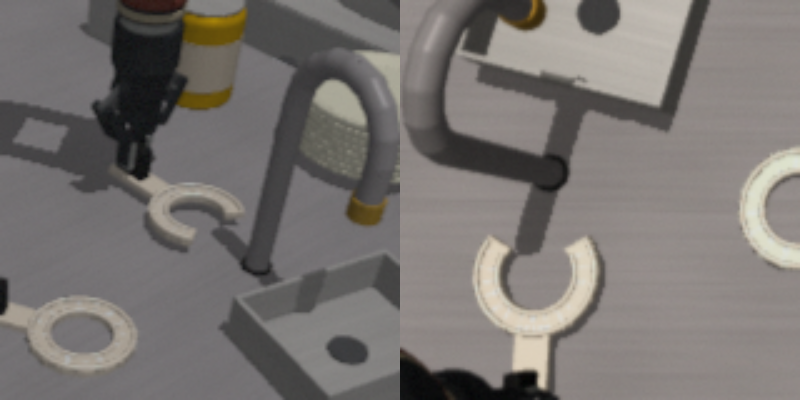

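The left panel shows the collar held level with its gap facing the tap. In the right panel (top view) the ring centre is near full-image (145,261) and the tap foot near (152,219). Next I'll measure the offset.

Run:
```python
from h import *
d=np.load("s2.npz"); I=d["I2"].astype(int); P=cloud("top",d["D2"])
mn,mx=I.min(2),I.max(2); m=np.zeros(mn.shape,np.uint8); b=(slice(238,285),slice(112,180)); m[b]=((mn>140)&(mx-mn<45))[b]
m[283:]=0
n,l,s,c=cv2.connectedComponentsWithStats(m); k=1+s[1:,4].argmax(); v,u=np.nonzero(l==k)
z=np.median(P[l==k][:,2]); print("n",s[k],"z",z)
q=ray("top",np.c_[u,v],z)[:,:2]*1000; C,r=cv2.minEnclosingCircle(q.astype(np.float32)); print("ring",C,r)
pk=P[l==k]; A=np.c_[pk[:,:2],np.ones(len(pk))]; print("plane tilt",np.linalg.lstsq(A,pk[:,2],rcond=None)[0])
print("foot",ray("top",[(151.5,219)],0))
```

```text
n [119 244  50  39 916] z 0.021290264783421484
ring (493.8601379394531, 350.1019592285156) 55.18766403198242
plane tilt [ 0.02273024 -0.27829525  0.10860234]
foot [[0.58485383 0.34526194 0.        ]]
```

Call:
{"api": "jog_arm", "payload": {
  "plan": [
    [0,0,0.45,0,0,0,-1],
    [0.4,0,0,0,0,0,-1],
    [0.7,0,0,0,0,0,-1],
    [0.7,0,0,0,0,0,-1],
    [0.7,0,0,0,0,0,-1],
    [0.5,0,0,0,0,0,-1],
    [0,0,0,0,0,0,-1],
    [0,0,0,0,0,0,-1]
  ]
}}

```text
t: 9.9
tool_pos: [0.4491, 0.3489, 0.0221]
tool_rot: [3.141, -0.003, -0.001]
contact_force: [0.1, 0.1, -2.1]
opening: 0.0153
grip_force: 58.8
```

Call:
{"api": "jog_arm", "payload": {
  "plan": [
    [0.4,0,0,0,0,0,-1],
    [0.5,0,0,0,0,0,-1],
    [0.5,0,0,0,0,0,-1],
    [0.25,0,0,0,0,0,-1],
    [0,0,0.1,0,0,0,-1],
    [0,0,0.1,0,0,0,-1],
    [0,0,0,0,0,0,-1],
    [0,0,0,0,0,0,-1]
  ]
}}

```text
t: 10.7
tool_pos: [0.4816, 0.3489, 0.0181]
tool_rot: [3.141, -0.002, -0.001]
contact_force: [0.7, 0.4, -1.1]
opening: 0.0153
grip_force: 58.9
```

Run:
```python
from h import *
o=ctrl.get_obs(); print(o["tool_pos"],o["contact_force"],o["wrist_torque"])
I,D=ctrl.get_image("scene"); I2,D2=ctrl.get_image("top"); np.savez("s3.npz",I=I,D=D,I2=I2,D2=D2)
cv2.imwrite("pics/s3.png",np.hstack([cv2.resize(I[60:200,340:480],(400,400)),cv2.resize(I2[150:290,90:230],(400,400))])[...,::-1])
```

```text
[0.48155043 0.34889578 0.01811178] [ 0.65368047  0.42597248 -1.08251577] [-0.01706294 -0.02483283 -0.02994228]
```

View pics/s3.png

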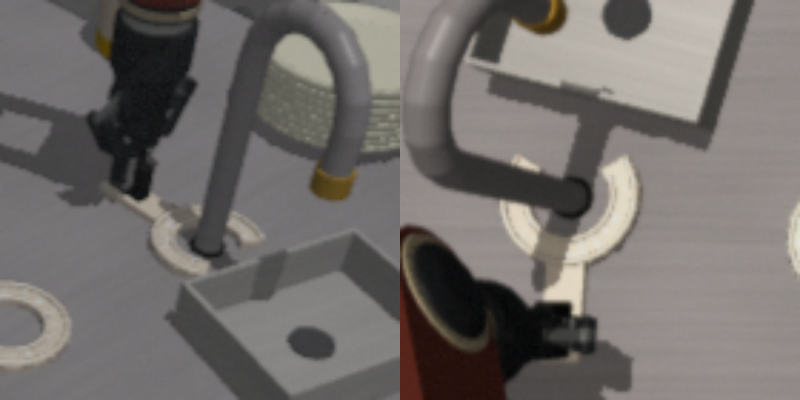

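The pipe now stands inside the ring and near its middle: foot at (575,195), ring centre near (572,205) in the right panel. I'll lower it to contact.

Call:
{"api": "jog_arm", "payload": {
  "plan": [
    [0,0,0.05,0,0,0,-1],
    [0,0,0.05,0,0,0,-1],
    [0,0,0,0,0,0,-1],
    [0,0,0,0,0,0,-1]
  ]
}}

```text
t: 11.2
tool_pos: [0.4817, 0.349, 0.0178]
tool_rot: [3.141, -0.002, -0.002]
contact_force: [-5.2, -3.0, 8.7]
opening: 0.0149
grip_force: 60.3
```

Contact with the counter is confirmed (8.7 N). I'll release with a partial opening and then go straight up.

Call:
{"api": "jog_arm", "payload": {
  "plan": [
    [0,0,-0.02,0,0,0,-0.4],
    [0,0,0,0,0,0,-0.1],
    [0,0,0,0,0,0,0.2],
    [0,0,0,0,0,0,0.2],
    [0,0,0,0,0,0,0.2],
    [0,0,0,0,0,0,0.2],
    [0,0,-0.3,0,0,0,0.2],
    [0,0,-0.5,0,0,0,0.2]
  ]
}}

```text
t: 12.0
tool_pos: [0.4814, 0.3486, 0.0325]
tool_rot: [3.141, -0.003, -0.002]
contact_force: [-0.4, 0.4, -0.9]
opening: 0.0515
grip_force: 0.0
```

Call:
{"api": "jog_arm", "payload": {
  "plan": [
    [-0.2,0,-0.8,0,0,0,0.2],
    [-0.3,0,-0.8,0,0,0,0.2],
    [-0.5,0,-0.8,0,0,0,0.2],
    [-0.8,0,-0.8,0,0,0,0.2],
    [-0.8,0,-0.8,0,0,0,0.2],
    [-0.8,0,-0.5,0,0,0,0.2],
    [0,0,0,0,0,0,0.2],
    [0,0,0,0,0,0,0.2]
  ]
}}

```text
t: 12.8
tool_pos: [0.4143, 0.3494, 0.124]
tool_rot: [-3.14, 0.002, -0.003]
contact_force: [0.6, 0.1, 0.3]
opening: 0.0515
grip_force: 0.0
```

Run:
```python
from h import *
o=ctrl.get_obs(); print(o["tool_pos"],o["contact_force"],o["opening"])
I,D=ctrl.get_image("scene"); I2,D2=ctrl.get_image("top")
cv2.imwrite("pics/s4.png",np.hstack([cv2.resize(I[60:200,340:480],(400,400)),cv2.resize(I2[150:290,90:230],(400,400))])[...,::-1])
P=cloud("top",D2); J=I2.astype(int); mn,mx=J.min(2),J.max(2)
m=(mn>140)&(mx-mn<45)&(P[...,2]<.03)&(np.hypot(P[...,0]-.5867,P[...,1]-.35)<.075); m=cv2.morphologyEx(m.astype(np.uint8),cv2.MORPH_OPEN,np.ones((2,2)))
v,u=np.nonzero(m); q=ray("top",np.c_[u,v],.01)[:,:2]; q=q[(q[:,0]>.5867-.058)]
print(len(q),cv2.minEnclosingCircle((q*1000).astype(np.float32)),"z",np.percentile(P[m>0][:,2],[5,50,95]))
```

```text
[0.41433869 0.34936947 0.12398472] [0.5943918  0.05018637 0.34386194] 0.05145255163545636
612 ((582.9937133789062, 346.32879638671875), 55.014713287353516) z [0.00313746 0.00696625 0.01105713]
```

View pics/s4.png

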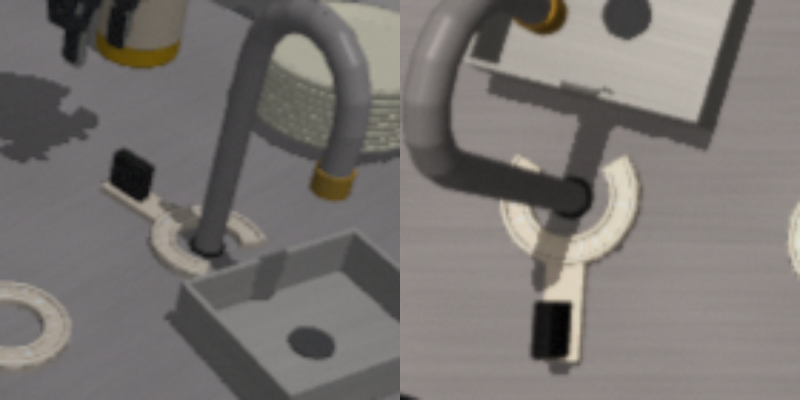

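The collar lies flat on the counter around the pipe. The pipe is about 5 mm from the ring's centre, (0.583,0.346) against the foot at (0.587,0.350), and the gripper is clear. Handing in.

```bash
python3 -c "
from station import ctrl
print(ctrl.finish_job())"
```

```text
the job is handed in; nothing more can be done
None
```

The collar is flat on the counter around the tap's pipe, about 5 mm off centre by the last camera measurement (limit 20 mm), with the gripper clear; I handed the job in at about 13 s, and no verdict came back.

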